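Rock the angle gauge to its set mark on a nosing offcut

ROBOT

A 6-joint arm with a two-finger parallel gripper is mounted at the origin on the work surface. World frame = base frame: x ahead of the robot, y to its left, z up, the work surface at z = 0. Lengths are in m, angles in rad, forces in N, time in s.
With the tool pointing down it reaches from about 0.4 to 0.925 m from the base axis. Payload 12.5 kg.
Tool frame: the origin (TCP) lies on the centre line of the jaws, within the pads' length; the fingertips stand 14 mm ahead of it and the grasp point (between the pads) lies 5 mm behind it (tcp_to_tips is the distance from the TCP to the fingertips, in m); z points along the fingers, y is the line along which they close (so a half turn about z gives the same grasp; the last joint's range is limited). The gripper opens to 95 mm and grips with 3 to 60 N. Pads are 20 mm wide; open, the fingers measure 119 mm over their backs; the gripper's body (75 mm by 180 mm) begins 59 mm behind the grasp point.
Start: joints at [-1.252, 0.491, 1.559, -0, 1.092, -0.106], TCP at [0.258, -0.569, 0.229] pointing down, gripper open.
Joint ranges: [-3.1, 3.1], [-0.84, 2.19], [0.05, 2.79], [-1.13, 4.28], [0.06, 2.93], [-2.69, 2.69]. Speed limits (rad/s): [2.22, 2.22, 2.79, 3.14, 3.14, 3.14].

INTERFACE

Orientations are given as a unit quaternion [w, x, y, z].
In Python, from plant import * gives the robot as it stands. The module is installed in compiled form; this text tells all that it offers.
- The arm moves only by the tool move_arm, never from a script. Its argument "deltas" is one flat list of numbers, 5 for each row, row after row: the shift along the world's x, y, z in m, then the turn about the world's z in rad, then the finger opening in m, from 0 to 0.0951. In form: [tx, ty, tz, roll, hand, tx, ty, tz, roll, hand, ...]. A call has 1 to 20 rows; each row shifts and turns the commanded pose from where the row before left it; what a row does not reach is not made up. A row lasts 1/12 s, in which the tool goes at most 41.7 mm and 7.16 degrees, less where a joint would pass 70% of its speed; a pose out of reach is approached as far as the arm can. A call with a gripper value outside its range is refused whole. The fingers move at their own pace and stop on an object; the grip force is fixed at half the most. Time passes only in rows, so rows that do not move let the fingers close. It gives the time, the measured TCP pose, the force, the opening and the grip force at its end, in the units of the state.
- get_state(): the state, without advancing time (a new reading comes with each control period).
- snapshot(name): name is "scene" or "top"; returns the picture (480x640x3 uint8, red, green, blue); there is no depth.
- camera_info(name): a dict with "camera_matrix" (3x3 intrinsics, pixels), "position" and "attitude" of the camera in the world. Camera axes: x right, y down, z forward; pixel columns grow to the right and rows downward; lengths in m; the calibration is good to about 2 mm. A picture is of the moment at which its call begins. camera_info takes no time and is no camera call.
- hand_in(): hands the job in; it is judged then, once.
The state is a dict: "t": time; "joint_positions": joint angles; "joint_velocities": joint speeds; "joint_torque": joint torques, N m; "eef_pos": TCP position; "tool_rot": TCP orientation; "force": force on the tool from outside, world axes, zero at the start; "moment": the same for the moment, N m; "grip_width": finger opening in m; "grip_force": force on a finger pad.
Only numpy, scipy, OpenCV 4.12 (cv2) and the standard library are available. Lean on these libraries where they do the work, as an engineer would, in place of code of your own. Each camera call takes 0.05 s, during which the arm holds its last target. There are 200 camera calls.

TASK

The splashback's cap rail is being fitted: pick up the angle gauge by its top grip and set it down upright on the uneven crest of the timber nosing offcut, in the middle, with its foot bar across the crest and its dial axis along it. Once it has rested there level for a moment, rock it gently sideways until its swinging pointer's hanging end settles between the two prongs of the set index on its dial, the foot still resting lightly on the crest. Finish while holding it there still in the gripper so that the slope can be marked; do not let go, and leave the other things where they are.

Things in the scene. Friction and masses are not known exactly. Their poses are not given: they have to be found in the camera images.
- gauge: Loose angle gauge, 0.35 to 0.6 kg, upright on the worktop. Flat foot bar 40 (x) x 120 (y) x 12 mm; round dark dial case, 136 mm diameter, 18 mm thick, centre 78 mm up, white face to +x; on top a grey grip block 28 (x) x 36 (y) mm, 142 to 192 mm up. Origin: centre of the foot's underside; z up, y along the foot, x the dial's axis. Yaw within 0.4 rad of world x.
- pointer (a joint): Black bar pointer pivoted at the dial's centre, heavy end 56 mm long hanging down, 42 mm tail up, 5 mm wide; swings to plumb and settles in about 1.5 s. Its heavy end's angle, rad about the gauge's x axis, 0 towards the foot's middle, positive towards the foot's +y end. When the gauge leans about its x axis with its top towards +y, the settled pointer reads plus that angle.
- index (a joint): Black two-pronged index set stiffly on the dial's lower part, on its +y side, between 0.20 and 0.42 rad; it does not move. Same zero and sense as the pointer, which is on the mark when both values agree. Prongs 5 mm wide, 16 mm apart (middle to middle), 54 mm from the dial's centre.
- pointer_tip (a point): Tip region of the pointer, 54 mm from the dial's centre.
- index_mid (a point): Point midway between the index's prongs, 54 mm from the dial's centre; here the pointer tip must come to rest.
- nosing: Fixed pale timber nosing offcut, 120 (x) x 46 (y) mm, on a grey worktop offcut 160 (x) x 120 (y) x 20 mm. Its uneven crest is two parallel round lobes of radius 13 mm along x: the one at y = -10 mm tops out 77 mm above the worktop, the one at y = +10 mm at 75 mm. Origin: centre of the underside; x along the crest, z up. Yaw within 0.4 rad of world x.
- crest (a point): Middle of the crest, 77 mm above the worktop, between the lobes.
- spare_tiles: Bystander: patterned wall tiles lying flat, 100 x 100 x 18 mm. Origin under the centre.
- tape: Bystander: grey tape measure 70 x 36 x 62 mm. Origin under the centre.
- mug: Bystander: white mug, 80 mm across, 95 mm high. Origin under the centre.
- pencil: Bystander: flat joiner's pencil 170 (x) x 14 x 8 mm. Origin under the centre.
Not all that is in view belongs to the job. What is shaped like the nosing but purple is not meant.

How it is judged:
By the outcome, as a careful person would: the job done as asked, in the order asked, and still so for the second after the job is handed in, while the arm keeps its last pose, push and grip.
It also fails if it takes over 51 s, if anything falls off the work surface, if the arm or the gripper's body presses on something with over 40 N, if the wrist force passes 120 N, or if a joint passes its speed limit or range.

## Working session

There is one attempt and no reset: what is moved stays moved. The work goes in short steps, Python scripts to look and compute and a tool call to move; the robot and the scene stay as the last step left them, time stands still between calls to the robot, and variables do not carry over. Pictures are saved under pics/ and viewed, at most 10 in all, crops included, and the job is handed in when it is done.

Besides the shell and the picture viewer there is one more tool, called after ">>>" as name(argument=value, ...) on one line, values as JSON. move_arm: Moves the arm, as the interface text tells. Its arguments: {"type":"object","properties":{"deltas":{"type":"array","items":{"type":"number"}}},"required":["deltas"]}

```bash
mkdir -p pics; python3 - <<'E'
from plant import *
import cv2
for n in("scene","top"):
    im=snapshot(n);cv2.imwrite(f"pics/{n}0.png",im[:,:,::-1]);print(n,camera_info(n))
s=get_state();print(s)
E
```

```text
scene {'camera_matrix': array([[503.71831836,   0.        , 322.23259801],
       [  0.        , 503.71831836, 236.12207351],
       [  0.        ,   0.        ,   1.        ]]), 'position': array([ 1.18938509, -0.0026102 ,  1.13929915]), 'attitude': array([-0.20044975,  0.68606654,  0.67402241, -0.1866183 ])}
top {'camera_matrix': array([[491.47623972,   0.        , 325.86753582],
       [  0.        , 491.47623972, 244.99398907],
       [  0.        ,   0.        ,   1.        ]]), 'position': array([0.48847362, 0.04456771, 1.1315235 ]), 'attitude': array([-0.02812653,  0.71310683, -0.70013728,  0.02225637])}
{'t': 0.1, 'joint_positions': array([-1.25160769e+00,  4.91457181e-01,  1.55941400e+00, -2.23022109e-05,
        1.09170320e+00, -1.05600284e-01]), 'joint_velocities': array([ 1.63626041e-04, -9.30942399e-04, -1.67140032e-03, -4.62887840e-04,
        4.84433605e-04,  9.43114815e-05]), 'joint_torque': array([ 2.69708886e-03, -6.13622832e+01, -2.58603501e+01,  6.94424473e-02,
        4.70673025e-02, -3.74904766e-05]), 'eef_pos': array([ 0.25752802, -0.56924024,  0.22813755]), 'tool_rot': array([-4.87017270e-04,  9.77527760e-01,  2.10806160e-01, -6.21590409e-05]), 'force': array([ 0.15229321, -0.5842628 ,  0.30758097]), 'moment': array([ 0.00355956, -0.00478231, -0.02321115]), 'grip_force': 0.0, 'grip_width': 0.09508461622023978}
```

View pics/scene0.png

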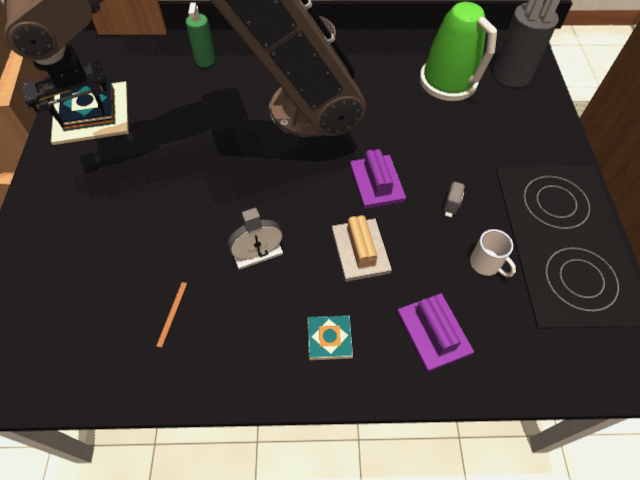

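View pics/top0.png

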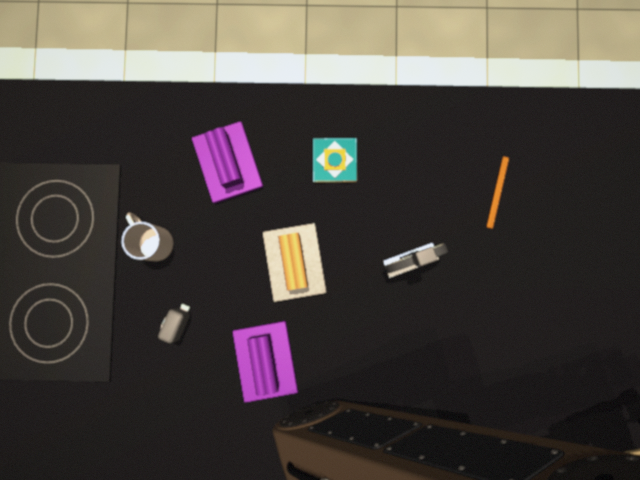

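The scene view shows the gauge at about (257,240), the pale nosing at (362,245), and purple decoys. In the top view the gauge grip is at about (428,256) and the nosing board at (294,262).

```bash
cat > h.py <<'E'
import numpy as np, cv2
from plant import *
from scipy.spatial.transform import Rotation as R
def ray(n,uv):
    c=camera_info(n);q=c["attitude"];M=R.from_quat([q[1],q[2],q[3],q[0]]).as_matrix()
    uv=np.atleast_2d(uv).astype(float);d=np.c_[uv,np.ones(len(uv))]@np.linalg.inv(c["camera_matrix"]).T@M.T
    return c["position"],d
def plane(n,uv,z):
    p,d=ray(n,uv);return p+d*((z-p[2])/d[:,2])[:,None]
def proj(n,P):
    c=camera_info(n);q=c["attitude"];M=R.from_quat([q[1],q[2],q[3],q[0]]).as_matrix()
    x=(np.atleast_2d(P)-c["position"])@M@c["camera_matrix"].T;return x[:,:2]/x[:,2:]
def big(m):
    k,l,s,_=cv2.connectedComponentsWithStats(m.astype(np.uint8));return l==1+np.argmax(s[1:,4])
E
python3 - <<'E'
from h import *
t=cv2.imread("pics/top0.png");s=cv2.imread("pics/scene0.png")
# board corners: pale, in ROI
for n,im,(x0,y0,x1,y1) in(("top",t,(255,215,335,310)),("scene",s,(325,208,400,288))):
    m=np.zeros(im.shape[:2],bool);m[y0:y1,x0:x1]=im[y0:y1,x0:x1].max(2)>90;m=big(m)
    c=np.argwhere(m)[:,::-1].astype(np.float32)
    w=plane(n,c,.02)[:,:2];r=cv2.minAreaRect(w.astype(np.float32));print(n,"board z=.02",r)
    hsv=cv2.cvtColor(im,cv2.COLOR_BGR2HSV)
    mm=m&(hsv[...,1]>90);c=np.argwhere(big(mm))[:,::-1]
    r=cv2.minAreaRect(plane(n,c,.07)[:,:2].astype(np.float32));print(n,"timber z=.07",r)
a=cv2.resize(t[225:290,370:460],None,fx=6,fy=6,interpolation=cv2.INTER_CUBIC)
b=cv2.resize(s[200:275,215:295],None,fx=5,fy=5.2,interpolation=cv2.INTER_CUBIC)
b=b[:390] if len(b)>390 else b
cv2.imwrite("pics/g.png",np.hstack([cv2.resize(a,(400,390)) if 0 else a[:390,:400],b[:390]]))
E
```

```text
top board z=.02 ((0.5285080075263977, 0.1266951858997345), (0.16317178308963776, 0.12328959256410599), 10.565971374511719)
top timber z=.07 ((0.5278538465499878, 0.12500309944152832), (0.12129729241132736, 0.04668663814663887), 10.639071464538574)
scene board z=.02 ((0.5254318714141846, 0.12530013918876648), (0.18680286407470703, 0.12155303359031677), 10.682266235351562)
scene timber z=.07 ((0.5398228764533997, 0.12576240301132202), (0.1496170461177826, 0.05147775262594223), 7.949239253997803)
```

View pics/g.png

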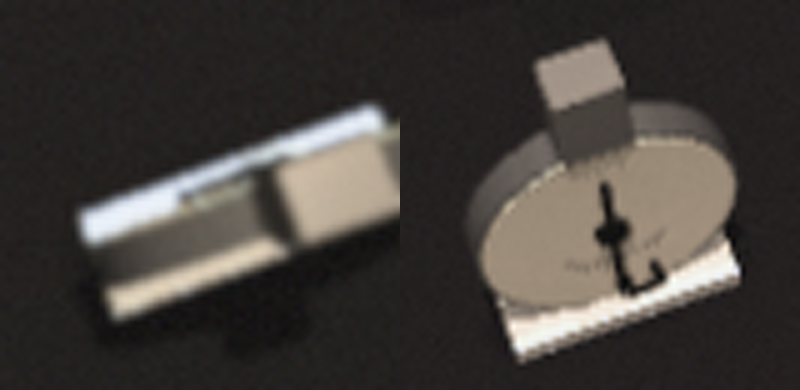

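The crops show the gauge's white foot, its grip top, and the index at lower right (+y side) with the pointer hanging beside it. I'll use the corner pixels.

```bash
python3 - <<'E'
from h import *
f=plane("top",[[383,260.8],[388.7,278.3],[433.3,242.5]],.012)[:,:2]
e=f[0]-f[2];print("foot",np.linalg.norm(e),np.linalg.norm(f[0]-f[1]),"yaw",np.arctan2(e[1],e[0])-np.pi/2,"centre",(f[1]+f[2])/2)
s=np.array([[239,269.2],[283,252.9]]);g=plane("scene",s,0.0)[:,:2];e=g[1]-g[0];print("scene foot",np.linalg.norm(e),np.arctan2(e[1],e[0])-np.pi/2, g.mean(0))
c=np.array([[135,62],[205,40],[222,85],[152,110]])/[5,5.2]+[215,200]
G=plane("scene",c,.192);print("grip top scene",G.mean(0),np.linalg.norm(G[0]-G[1]),np.linalg.norm(G[1]-G[2]))
t=np.array([[278,178],[376,140]])/6+[370,225]
print(plane("top",t,.192))
c=np.array([[283,180],[303,245]])/6+[370,225];print(plane("top",c,.192))
im=cv2.imread("pics/top0.png").max(2)
print(im[246:268,414:450][::3].tolist()) if 0 else None
E
```

```text
foot 0.12230304159287524 0.04169797648841251 yaw 0.36668218280385867 centre [ 0.53676208 -0.13985993]
scene foot 0.12044550529846623 0.3954699440952696 [ 0.55722849 -0.12999927]
grip top scene [ 0.54239392 -0.13741067  0.192     ] 0.0332162957175937 0.025542154848180457
[[ 0.54006745 -0.12022116  0.192     ]
 [ 0.55276295 -0.15134271  0.192     ]]
[[ 0.53945865 -0.12181478  0.192     ]
 [ 0.51888078 -0.12827661  0.192     ]]
```

>>> move_arm(deltas=[0.0201,0.0308,0.006,0.109,0.095,0.0201,0.0308,0.006,0.109,0.095,0.0201,0.0308,0.006,0.109,0.095,0.0201,0.0308,0.006,0.109,0.095,0.0201,0.0308,0,0.109,0.095,0.0201,0.0308,0,0.109,0.095,0.0201,0.0308,0,0.109,0.095,0.0201,0.0308,0,0.109,0.095,0.0201,0.0308,0,0.109,0.095,0.0201,0.0308,0,0.109,0.095,0.0201,0.0308,0,0.109,0.095,0.0201,0.0308,0,0.109,0.095,0.0201,0.0308,0,0.109,0.095,0.0201,0.0308,0,0.109,0.095,0,0,0,0,0.095,0,0,0,0,0.095,0,0,0,0,0.095])

```text
t: 1.52
eef_pos: [0.5387, -0.1383, 0.2524]
tool_rot: [-0.0, 0.561, 0.828, -0.0]
force: [-1.1, -0.7, -0.9]
grip_width: 0.0954
grip_force: 0.0
```

```bash
cat >> h.py <<'E'
def st():
    s=get_state();w,x,y,z=s["tool_rot"];Y=R.from_quat([x,y,z,w]).as_matrix()[:,1]
    print("t",round(s["t"],2),"pos",s["eef_pos"].round(4),"yaw",round(np.arctan2(Y[1],Y[0]),3),"F",s["force"].round(2),"M",s["moment"].round(2),"w",round(s["grip_width"],4),"gf",round(s["grip_force"],1))
E
python3 -c "
from h import *
st();cv2.imwrite('pics/t1.png',snapshot('top')[200:320,360:480,::-1].repeat(5,0).repeat(5,1))"
```

```text
t 1.52 pos [ 0.5387 -0.1383  0.2524] yaw 0.379 F [-1.09 -0.71 -0.88] M [-0.02 -0.16 -0.03] w 0.0954 gf 0.0
```

View pics/t1.png

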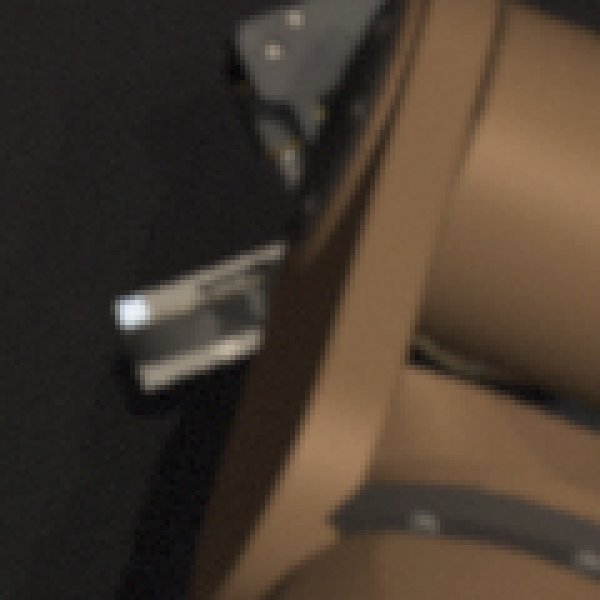

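The gripper covers the gauge and lines up with it (foot end at about (140,330) in the crop). I'll descend and grip.

>>> move_arm(deltas=[0,0,-0.0142,0,0.095,0,0,-0.0142,0,0.095,0,0,-0.0142,0,0.095,0,0,-0.0142,0,0.095,0,0,-0.0142,0,0.095,0,0,-0.0142,0,0.095,0,0,0,0,0.095,0,0,0,0,0.02,0,0,0,0,0.02,0,0,0,0,0.02,0,0,0,0,0.02,0,0,0,0,0.02,0,0,0,0,0.02,0,0,0,0,0.02,0,0,0,0,0.02,0,0,0,0,0.02])

```text
t: 2.9
eef_pos: [0.539, -0.1382, 0.1675]
tool_rot: [0.0, 0.561, 0.828, 0.0]
force: [-0.2, 0.7, -0.9]
grip_width: 0.0405
grip_force: 0.0
```

```bash
python3 -c "
from h import *
st();a=snapshot('scene')[:,:,::-1];cv2.imwrite('pics/s2.png',cv2.resize(a[170:290,200:360],None,fx=5,fy=5,interpolation=2))"
```

```text
t 2.9 pos [ 0.539  -0.1382  0.1675] yaw 0.38 F [-0.21  0.72 -0.88] M [ 0.03 -0.15 -0.04] w 0.0405 gf 0.0
```

View pics/s2.png

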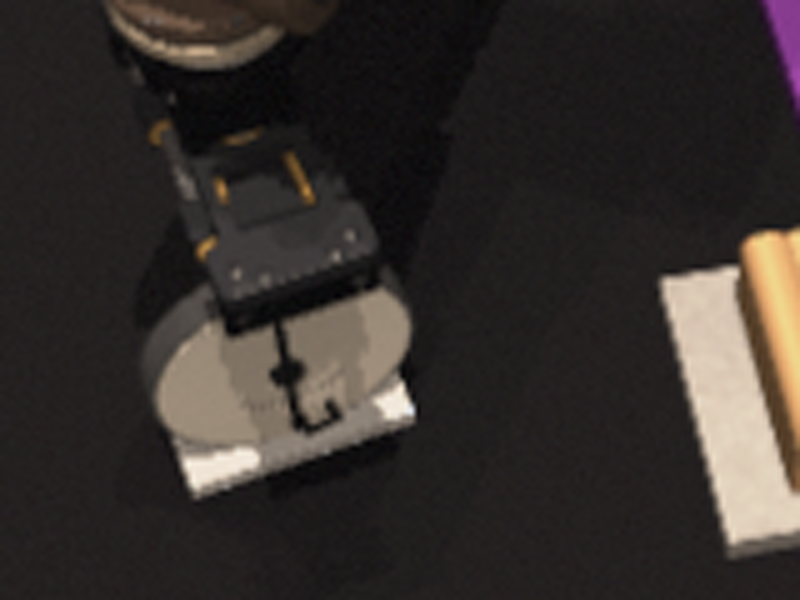

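The jaws are closing around the grip and are not shut yet. The dial is visible, with the pivot at about (288,372) and the index tines near (335,410) in the crop. I'll continue closing.

>>> move_arm(deltas=[0,0,0,0,0.005,0,0,0,0,0.005,0,0,0,0,0.005,0,0,0,0,0.005,0,0,0,0,0.005,0,0,0,0,0.005,0,0,0,0,0.005])

```text
t: 3.53
eef_pos: [0.539, -0.1382, 0.1674]
tool_rot: [-0.0, 0.561, 0.828, 0.0]
force: [-0.0, -0.4, -0.7]
grip_width: 0.028
grip_force: 30.0
```

```bash
python3 -c "
from h import *
st()"
```

```text
t 3.53 pos [ 0.539  -0.1382  0.1674] yaw 0.38 F [-0.05 -0.36 -0.65] M [ 0.03 -0.15 -0.  ] w 0.028 gf 30.0
```

>>> move_arm(deltas=[0,0,0.0144,0,0.005,0,0,0.0144,0,0.005,0,0,0.0144,0,0.005,0,0,0.0144,0,0.005,0,0,0.0144,0,0.005,0,0,0.0144,0,0.005,0,0,0.0144,0,0.005,0,0,0.0144,0,0.005])

```text
t: 4.2
eef_pos: [0.5386, -0.1381, 0.2827]
tool_rot: [-0.001, 0.561, 0.828, -0.0]
force: [0.5, -0.3, -5.4]
grip_width: 0.0278
grip_force: 30.0
```

>>> move_arm(deltas=[0,0.005,0,0,0.005,0,0.01,0,0,0.005,-0.0007,0.0167,0,-0.013,0.005,-0.0007,0.0167,0,-0.013,0.005,-0.0007,0.0167,0,-0.013,0.005,-0.0007,0.0167,0,-0.013,0.005,-0.0007,0.0167,0,-0.013,0.005,-0.0007,0.0167,0,-0.013,0.005,-0.0007,0.0167,0,-0.013,0.005,-0.0007,0.0167,0,-0.013,0.005,-0.0007,0.0167,0,-0.013,0.005,-0.0007,0.0167,0,-0.013,0.005,-0.0007,0.0167,0,-0.013,0.005,-0.0007,0.0167,0,-0.013,0.005,-0.0007,0.0167,0,-0.013,0.005,-0.0007,0.0167,0,-0.013,0.005,-0.0007,0.0104,0,-0.013,0.005,-0.0005,0.005,0,0,0.005,0,0,0,0,0.005,0,0,0,0,0.005])

```text
t: 5.87
eef_pos: [0.5276, 0.1261, 0.2819]
tool_rot: [-0.0, 0.638, 0.77, -0.001]
force: [-0.2, -0.4, -4.1]
grip_width: 0.0276
grip_force: 30.0
```

```bash
python3 -c "
from h import *
st();a=snapshot('scene')[:,:,::-1];cv2.imwrite('pics/s3raw.png',a);cv2.imwrite('pics/s3.png',cv2.resize(a[150:290,290:450],None,fx=5,fy=4.28,interpolation=2))"
```

```text
t 5.87 pos [0.5276 0.1261 0.2819] yaw 0.186 F [-0.21 -0.39 -4.13] M [-0.05 -0.13  0.04] w 0.0276 gf 30.0
```

View pics/s3.png

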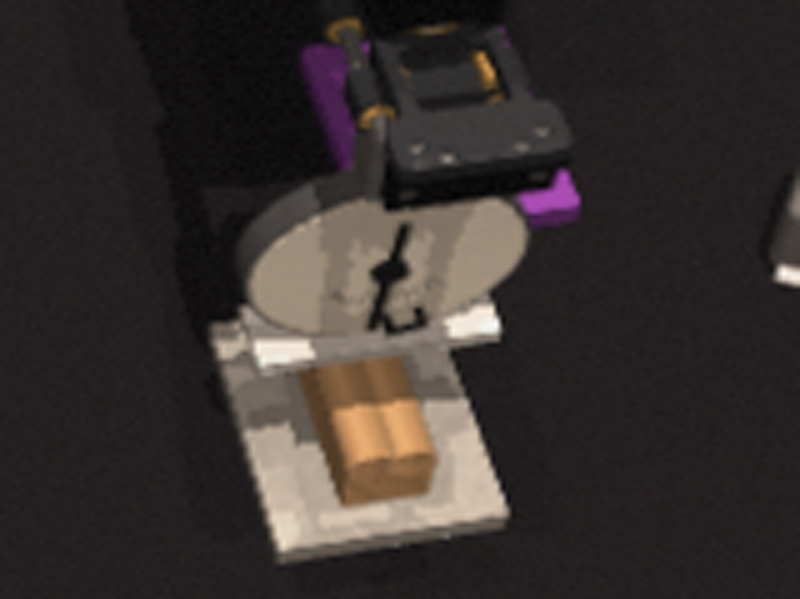

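The gauge is above the nosing middle with the foot across it. In the crop the pivot is at about (390,270), the pointer's hanging end at (377,325) and the prongs at (388,325) and (425,315). Next I'll measure pointer, index and foot in the dial plane by casting rays.

```bash
cat >> h.py <<'E'
def vplane(uv,off,s):
    "rays of scene view onto vertical plane off m in front of TCP along gauge x -> (u along gauge y from TCP, z)"
    w,x,y,z=s["tool_rot"];Y=R.from_quat([x,y,z,w]).as_matrix()[:,1];Y=Y*np.sign(Y[0]);U=np.array([-Y[1],Y[0],0])
    p,d=ray("scene",uv);t=s["eef_pos"];k=((t-p)@Y+off)/(d@Y);P=p+d*k[:,None]
    return np.c_[(P-t)@U,P[:,2]]
def line(im,p0,p1):pass
def dial(name=None,view=False):
    s=get_state();im=snapshot("scene")[:,:,::-1].copy();st()
    w,x,y,z=s["tool_rot"];Y=R.from_quat([x,y,z,w]).as_matrix()[:,1];Y=Y*np.sign(Y[0]);U=np.array([-Y[1],Y[0],0])
    # face patch sampled at 0.25 mm over u -80..80, z from TCP-0.19 to TCP-.02
    u,zz=np.meshgrid(np.arange(-.08,.08,.00025),np.arange(-.02,-.19,-.00025))
    P=s["eef_pos"]+Y*.010+u[...,None]*U+zz[...,None]*[0,0,1]
    q=proj("scene",P.reshape(-1,3)).reshape(*u.shape,2).astype(np.float32)
    f=cv2.remap(im,q,None,cv2.INTER_CUBIC)
    if name:cv2.imwrite(f"pics/{name}.png",f)
    return s,u,zz,f
E
python3 - <<'E'
from h import *
dial("d3")
E
```

```text
t 5.97 pos [0.5279 0.1255 0.2823] yaw 0.185 F [-0.02  0.59 -5.31] M [ 0.01 -0.08  0.02] w 0.028 gf 30.0
```

View pics/d3.png

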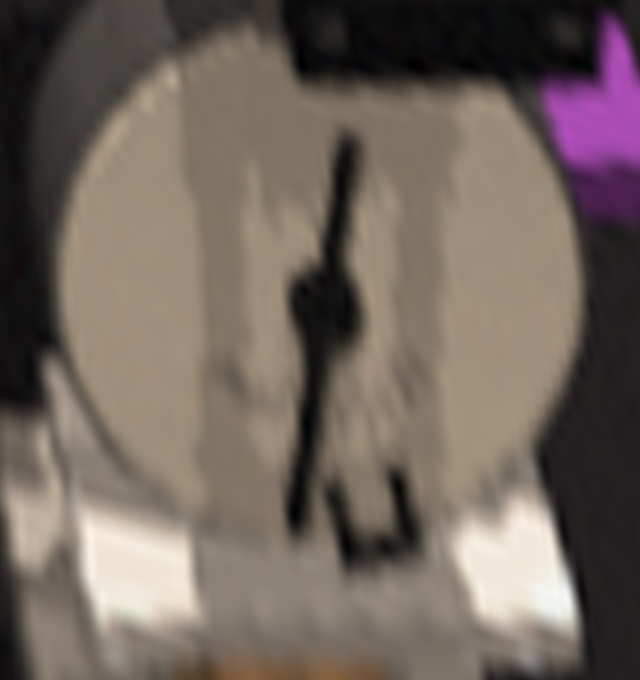

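>>> move_arm(deltas=[0,-0.001,-0.005,0,0.005,0,0,-0.005,0,0.005,0,0,-0.005,0,0.005,0,0,-0.005,0,0.005,0,0,-0.005,0,0.005,0,0,-0.005,0,0.005,0,0,0,0,0.005,0,0,0,0,0.005,0,0,0,0,0.005,0,0,0,0,0.005,0,0,0,0,0.005,0,0,0,0,0.005,0,0,0,0,0.005,0,0,0,0,0.005,0,0,0,0,0.005,0,0,0,0,0.005,0,0,0,0,0.005,0,0,0,0,0.005])

```text
t: 7.47
eef_pos: [0.528, 0.1249, 0.2526]
tool_rot: [0.0, 0.639, 0.769, 0.0]
force: [0.0, 0.2, -4.8]
grip_width: 0.0277
grip_force: 30.0
```

```bash
cat >> h.py <<'E'
def read(name=None):
    s,u,z,f=dial(name);g=f.max(2)
    m=(g<70).astype(np.uint8);dt=cv2.distanceTransform(m,cv2.DIST_L2,5)
    r0=(abs(u)<.035)&(z<-.06)&(z>-.125);w=r0&(dt>5)&(dt>.6*(dt*r0).max())
    pu,pz=u[w].mean(),z[w].mean()
    r=np.hypot(u-pu,z-pz);a=np.arctan2(u-pu,-(z-pz));d=m.astype(bool)
    def arcs(lo,hi,up=False):
        b=a if not up else np.arctan2(-(u-pu),z-pz)
        k=d&(r>lo)&(r<hi)&(abs(b)<.75);h,e=np.histogram(b[k],np.arange(-.75,.751,.01));tot,_=np.histogram(b[(r>lo)&(r<hi)],e)
        on=h>.4*tot;i=np.flatnonzero(np.diff(np.r_[0,on.astype(int),0]))
        return [(round(float(e[p]),2),round(float(e[q]),2)) for p,q in zip(i[::2],i[1::2])]
    print("pivot u %.4f z %.4f"%(pu,pz+s["eef_pos"][2]))
    for lo,hi in((.02,.03),(.03,.04),(.046,.05),(.05,.054),(.054,.058)):print(lo,arcs(lo,hi))
    print("tail",arcs(.02,.038,True))
    w=(g>110)&(r<.072)
    # dial rim: circle centre from bright face edge left/right
    return s,u,z,f
E
python3 - <<'E'
from h import *
read("d4")
E
```

```text
t 7.52 pos [0.528  0.1249 0.2526] yaw 0.185 F [-0.04 -0.48 -4.82] M [ 0.01 -0.07 -0.  ] w 0.0278 gf 30.0
pivot u 0.0012 z 0.1544
0.02 [(-0.13, 0.12)]
0.03 [(-0.08, 0.08)]
0.046 [(-0.06, 0.1), (0.35, 0.45)]
0.05 [(-0.06, 0.11), (0.34, 0.43)]
0.054 [(-0.04, 0.16), (0.28, 0.42)]
tail [(-0.1, 0.07)]
```

View pics/d4.png

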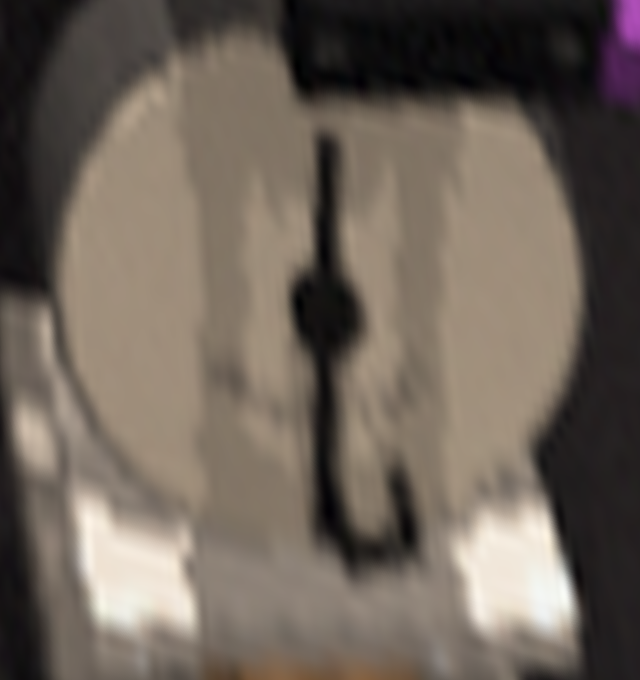

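The gauge hangs level with the pointer plumb at 0, and the index reads about +0.23. In the d4 image the pivot is at (325,310) and the right prong at (402,510). Descending to contact.

>>> move_arm(deltas=[0,0,-0.002,0,0.005,0,0,-0.002,0,0.005,0,0,-0.001,0,0.005,0,0,-0.001,0,0.005,0,0,0,0,0.005,0,0,0,0,0.005,0,0,0,0,0.005])

```text
t: 8.1
eef_pos: [0.528, 0.1249, 0.2467]
tool_rot: [0.0, 0.639, 0.769, 0.0]
force: [-0.8, 0.1, -4.8]
grip_width: 0.028
grip_force: 30.0
```

>>> move_arm(deltas=[0,0,-0.0005,0,0.005,0,0,-0.0005,0,0.005,0,0,0,0,0.005])

```text
t: 8.35
eef_pos: [0.528, 0.1249, 0.2456]
tool_rot: [0.0, 0.639, 0.769, 0.0]
force: [0.4, -0.2, -5.6]
grip_width: 0.0276
grip_force: 30.0
```

>>> move_arm(deltas=[0,0,-0.0005,0,0.005,0,0,-0.0003,0,0.005,0,0,0,0,0.005])

```text
t: 8.6
eef_pos: [0.528, 0.1249, 0.2448]
tool_rot: [-0.0, 0.639, 0.769, 0.0]
force: [0.1, -0.7, -4.8]
grip_width: 0.0276
grip_force: 30.0
```

>>> move_arm(deltas=[0,0,-0.0003,0,0.005,0,0,0,0,0.005,0,0,0,0,0.005])

```text
t: 8.85
eef_pos: [0.528, 0.1249, 0.2445]
tool_rot: [0.0, 0.639, 0.769, 0.0]
force: [0.3, 0.8, -5.6]
grip_width: 0.0284
grip_force: 30.0
```

>>> move_arm(deltas=[0,0,-0.0003,0,0.005,0,0,0,0,0.005,0,0,0,0,0.005])

```text
t: 9.1
eef_pos: [0.528, 0.1249, 0.2444]
tool_rot: [0.0, 0.639, 0.769, 0.0]
force: [-0.4, 0.7, -3.4]
grip_width: 0.0281
grip_force: 30.0
```

>>> move_arm(deltas=[0,0,-0.0003,0,0.005,0,0,0,0,0.005,0,0,0,0,0.005])

```text
t: 9.35
eef_pos: [0.5281, 0.1249, 0.2443]
tool_rot: [0.0, 0.639, 0.769, 0.0]
force: [-2.1, -0.3, 2.7]
grip_width: 0.028
grip_force: 30.0
```

>>> move_arm(deltas=[0,0,0.0001,0,0.005,0,0,0,0,0.005,0,0,0,0,0.005,0,0,0,0,0.005,0,0,0,0,0.005,0,0,0,0,0.005,0,0,0,0,0.005,0,0,0,0,0.005,0,0,0,0,0.005,0,0,0,0,0.005,0,0,0,0,0.005,0,0,0,0,0.005,0,0,0,0,0.005,0,0,0,0,0.005,0,0,0,0,0.005,0,0,0,0,0.005])

```text
t: 10.68
eef_pos: [0.5281, 0.125, 0.2443]
tool_rot: [0.0, 0.639, 0.769, 0.0]
force: [-1.9, 0.2, 4.7]
grip_width: 0.0277
grip_force: 30.0
```

```bash
python3 - <<'E'
from h import *
read("d5")
# path of grip point, nosing frame (mm): contact 10-lobe, no slip; h=172.4
def grip(th,h=172.4):
    if th<=.1: c=np.array([-10+13*np.sin(th),64+13*np.cos(th)]);s=-10+13*th
    else: c=np.array([10+13*np.sin(th),62+13*np.cos(th)]);s=-10+13*.1+np.hypot(20,2)+13*(th-.1)
    n=np.array([np.sin(th),np.cos(th)]);t=np.array([np.cos(th),-np.sin(th)])
    return c-s*t+h*n
for th in(0,.05,.1,.15,.2,.23,.26):
    g=grip(th)-grip(0);print(th,g.round(2),"world dx,dy",(g[0]*np.array([-.184,.983])).round(2))
E
```

```text
t 10.73 pos [0.5281 0.125  0.2443] yaw 0.185 F [-2.62  0.01  6.52] M [-0.09  0.46 -0.06] w 0.0279 gf 30.0
pivot u 0.0013 z 0.1463
0.02 [(-0.11, 0.14)]
0.03 [(-0.08, 0.08)]
0.046 [(-0.05, 0.1), (0.35, 0.43)]
0.05 [(-0.05, 0.11), (0.34, 0.43)]
0.054 [(-0.02, 0.14), (0.31, 0.42)]
tail [(-0.1, 0.09)]
0 [0. 0.] world dx,dy [-0.  0.]
0.05 [ 8.6 -0.7] world dx,dy [-1.58  8.46]
0.1 [17.17 -1.79] world dx,dy [-3.16 16.87]
0.15 [25.79 -2.28] world dx,dy [-4.75 25.35]
0.2 [34.39 -3.17] world dx,dy [-6.33 33.8 ]
0.23 [39.52 -3.9 ] world dx,dy [-7.27 38.85]
0.26 [44.64 -4.77] world dx,dy [-8.21 43.88]
```

>>> move_arm(deltas=[-0.0002,0.00105,0,0,0.005,-0.0002,0.00105,0,0,0.005,-0.0002,0.00105,-0.0001,0,0.005,-0.0002,0.00105,-0.0001,0,0.005,-0.0002,0.00105,-0.0001,0,0.005,-0.0002,0.00105,-0.0001,0,0.005,-0.0002,0.00105,-0.0001,0,0.005,-0.0002,0.00105,-0.0001,0,0.005])

```text
t: 11.4
eef_pos: [0.5265, 0.1332, 0.2436]
tool_rot: [0.0, 0.639, 0.769, -0.0]
force: [-1.6, -3.1, 5.4]
grip_width: 0.028
grip_force: 30.0
```

```bash
python3 -c "
from h import *
read()"
```

```text
t 11.45 pos [0.5265 0.1333 0.2436] yaw 0.185 F [-1.74 -2.41  6.01] M [-0.98  0.33 -0.01] w 0.0282 gf 30.0
pivot u -0.0037 z 0.1458
0.02 [(-0.1, 0.11)]
0.03 [(-0.07, 0.08)]
0.046 [(-0.05, 0.06), (0.3, 0.4)]
0.05 [(-0.04, 0.07), (0.3, 0.39)]
0.054 [(-0.02, 0.11), (0.28, 0.38)]
tail [(-0.08, 0.09)]
```

>>> move_arm(deltas=[-0.0002,0.00105,-0.0001,0,0.005,-0.0002,0.00105,-0.0001,0,0.005,-0.0002,0.00105,-0.0001,0,0.005,-0.0002,0.00105,-0.0001,0,0.005,-0.0002,0.00105,-0.0001,0,0.005,-0.0002,0.00105,-0.0002,0,0.005,-0.0002,0.00105,-0.0002,0,0.005,-0.0002,0.00105,-0.0001,0,0.005])

```text
t: 12.12
eef_pos: [0.5249, 0.1416, 0.2426]
tool_rot: [0.0, 0.639, 0.769, -0.0]
force: [-1.3, -2.7, 4.9]
grip_width: 0.0276
grip_force: 30.0
```

>>> move_arm(deltas=[-0.0002,0.00105,0,0,0.005,-0.0002,0.00105,0,0,0.005,-0.0002,0.00105,-0.0001,0,0.005,-0.0002,0.00105,-0.0001,0,0.005,-0.0002,0.00105,0,0,0.005,-0.0002,0.00105,-0.0001,0,0.005,-0.0002,0.00105,-0.0001,0,0.005,-0.0002,0.00105,-0.0001,0,0.005])

```text
t: 12.78
eef_pos: [0.5233, 0.1502, 0.242]
tool_rot: [0.0, 0.639, 0.769, 0.0]
force: [0.1, -3.6, 4.6]
grip_width: 0.028
grip_force: 30.0
```

```bash
python3 -c "
from h import *
read()"
```

```text
t 12.83 pos [0.5232 0.1504 0.242 ] yaw 0.185 F [-1.13 -3.58  4.45] M [-1.11  0.05 -0.01] w 0.028 gf 30.0
pivot u -0.0140 z 0.1459
0.02 [(-0.12, 0.12)]
0.03 [(-0.08, 0.08)]
0.046 [(-0.12, 0.06), (0.21, 0.31)]
0.05 [(-0.11, 0.05), (0.2, 0.3)]
0.054 [(-0.1, 0.07), (0.17, 0.28)]
tail [(-0.09, 0.07)]
```

>>> move_arm(deltas=[-0.0002,0.00105,-0.0001,0,0.005,-0.0002,0.00105,-0.0001,0,0.005,-0.0002,0.00105,-0.0001,0,0.005,-0.0002,0.00105,-0.0001,0,0.005,-0.0002,0.00105,-0.0002,0,0.005,-0.0002,0.00105,-0.0001,0,0.005,-0.0002,0.00105,-0.0001,0,0.005,-0.0002,0.00105,-0.0001,0,0.005,-0.0002,0.00105,-0.0002,0,0.005,-0.0002,0.00105,-0.0001,0,0.005,-0.0002,0.00105,-0.0001,0,0.005,0,0,0,0,0.005,0,0,0,0,0.005,0,0,0,0,0.005,0,0,0,0,0.005,0,0,0,0,0.005,0,0,0,0,0.005,0,0,0,0,0.005,0,0,0,0,0.005,0,0,0,0,0.005])

```text
t: 14.5
eef_pos: [0.521, 0.1619, 0.2408]
tool_rot: [-0.0, 0.639, 0.769, 0.0]
force: [-0.8, -2.1, 4.7]
grip_width: 0.028
grip_force: 30.0
```

>>> move_arm(deltas=[0,0,0,0,0.005,0,0,0,0,0.005,0,0,0,0,0.005,0,0,0,0,0.005,0,0,0,0,0.005,0,0,0,0,0.005,0,0,0,0,0.005,0,0,0,0,0.005,0,0,0,0,0.005])

```text
t: 15.25
eef_pos: [0.5211, 0.1619, 0.2408]
tool_rot: [0.0, 0.639, 0.769, 0.0]
force: [-0.7, -2.5, 5.2]
grip_width: 0.0279
grip_force: 30.0
```

```bash
python3 -c "
from h import *
read('d6');a=cv2.imread('pics/d6.png')
s=get_state();im=snapshot('scene')[:,:,::-1];q=proj('scene',s['eef_pos'])[0].astype(int);b=im[q[1]-20:q[1]+108,q[0]-60:q[0]+60];print(q)
cv2.imwrite('pics/d6b.png',np.hstack([cv2.resize(a,(400,425)),cv2.resize(b,(398,425),interpolation=2)]))"
```

```text
t 15.3 pos [0.521  0.1619 0.2408] yaw 0.185 F [-0.5  -1.51  5.74] M [-0.84  0.08 -0.05] w 0.0278 gf 30.0
pivot u -0.0211 z 0.1453
0.02 [(-0.11, 0.12)]
0.03 [(-0.07, 0.08)]
0.046 [(-0.18, 0.06), (0.14, 0.25)]
0.05 [(-0.17, 0.06), (0.14, 0.25)]
0.054 [(-0.15, 0.1), (0.11, 0.23)]
tail [(-0.09, 0.08)]
[383 192]
```

View pics/d6b.png

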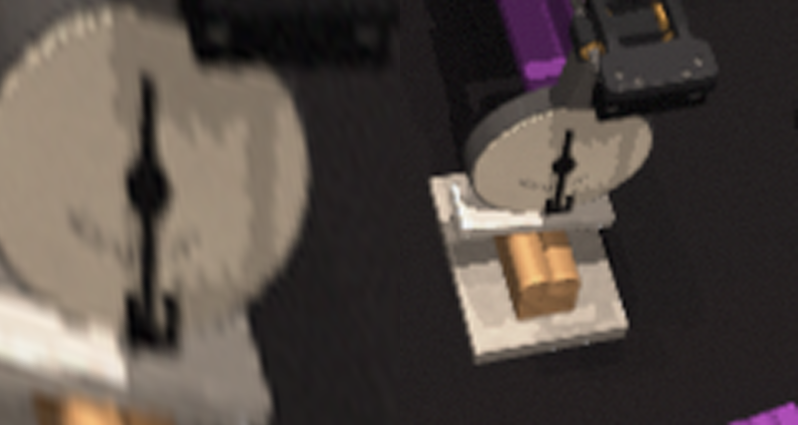

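The pointer hangs between the prongs but about 0.035 rad short of the middle: at d6b left the pointer is at (149,290), the prongs at (133,310) and (168,305). A little further, then I'll ease the pressure.

>>> move_arm(deltas=[-0.0002,0.00105,-0.0001,0,0.005,-0.0002,0.00105,-0.0002,0,0.005,-0.0002,0.00105,-0.0002,0,0.005,-0.0002,0.00105,-0.0002,0,0.005,-0.0002,0.00105,-0.0002,0,0.005,-0.0002,0.00105,-0.0002,0,0.005,0,0,0,0,0.005,0,0,0.0001,0,0.005,0,0,0.0001,0,0.005,0,0,0,0,0.005,0,0,0,0,0.005,0,0,0,0,0.005,0,0,0,0,0.005,0,0,0,0,0.005,0,0,0,0,0.005,0,0,0,0,0.005,0,0,0,0,0.005])

```text
t: 16.77
eef_pos: [0.5199, 0.1682, 0.2398]
tool_rot: [-0.0, 0.639, 0.769, 0.0]
force: [-0.5, -1.2, 5.7]
grip_width: 0.0279
grip_force: 30.0
```

```bash
python3 -c "
from h import *
read()"
```

```text
t 16.82 pos [0.5199 0.1681 0.2398] yaw 0.185 F [-0.53 -0.25  4.88] M [-0.37 -0.04  0.02] w 0.0278 gf 30.0
pivot u -0.0246 z 0.1457
0.02 [(-0.11, 0.11)]
0.03 [(-0.08, 0.09)]
0.046 [(-0.23, -0.09), (-0.04, 0.21)]
0.05 [(-0.21, 0.2)]
0.054 [(-0.19, 0.19)]
tail [(-0.09, 0.09)]
```

>>> move_arm(deltas=[0,0,0.0001,0,0.005,0,0,0.0001,0,0.005,0,0,0,0,0.005,0,0,0,0,0.005,0,0,0,0,0.005])

```text
t: 17.23
eef_pos: [0.5198, 0.1681, 0.2398]
tool_rot: [-0.0, 0.639, 0.769, 0.0]
force: [0.7, 0.7, 2.2]
grip_width: 0.0279
grip_force: 30.0
```

>>> move_arm(deltas=[0,0,0.0001,0,0.005,0,0,0,0,0.005,0,0,0,0,0.005])

```text
t: 17.48
eef_pos: [0.5198, 0.168, 0.2399]
tool_rot: [-0.0, 0.639, 0.769, 0.0]
force: [0.6, 1.0, 0.3]
grip_width: 0.0278
grip_force: 30.0
```

>>> move_arm(deltas=[0,0,0,0,0.005,0,0,0,0,0.005,0,0,0,0,0.005,0,0,0,0,0.005,0,0,0,0,0.005,0,0,0,0,0.005,0,0,0,0,0.005,0,0,0,0,0.005,0,0,0,0,0.005,0,0,0,0,0.005,0,0,0,0,0.005,0,0,0,0,0.005,0,0,0,0,0.005,0,0,0,0,0.005,0,0,0,0,0.005,0,0,0,0,0.005,0,0,0,0,0.005,0,0,0,0,0.005])

```text
t: 18.98
eef_pos: [0.5198, 0.168, 0.24]
tool_rot: [-0.0, 0.639, 0.769, -0.0]
force: [0.6, 0.4, -5.7]
grip_width: 0.028
grip_force: 30.0
```

```bash
python3 -c "
from h import *
read('d7')"
```

```text
t 19.03 pos [0.5198 0.168  0.24  ] yaw 0.185 F [ 0.1  -0.22 -5.21] M [ 0.11 -0.03  0.06] w 0.0279 gf 30.0
pivot u -0.0245 z 0.1458
0.02 [(-0.12, 0.11)]
0.03 [(-0.08, 0.09)]
0.046 [(-0.22, -0.07), (-0.05, 0.08), (0.12, 0.22)]
0.05 [(-0.21, 0.2)]
0.054 [(-0.19, 0.19)]
tail [(-0.09, 0.08)]
```

View pics/d7.png

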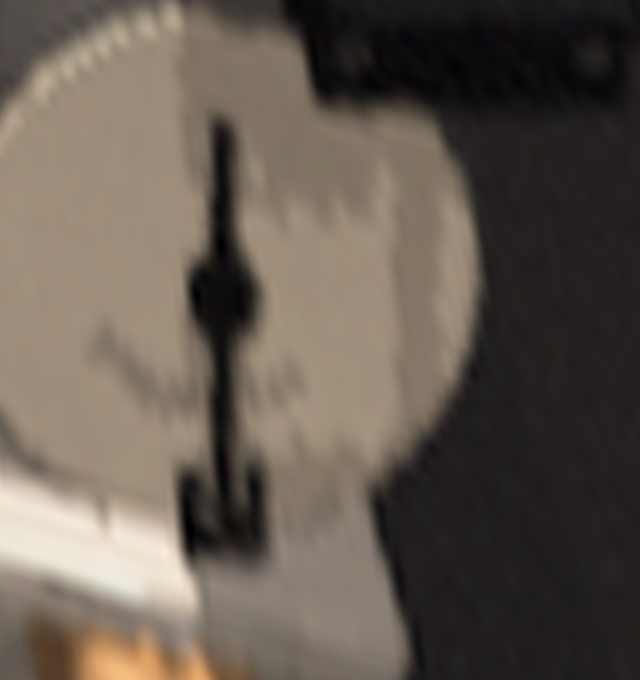

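The pointer is centred between the prongs (pointer at (224,500), prongs at (190,500) and (258,495)), but the foot has just come off the crest (force −5.2). Lowering slightly.

>>> move_arm(deltas=[0,0,-0.0001,0,0.005,0,0,0,0,0.005,0,0,0,0,0.005,0,0,0,0,0.005,0,0,0,0,0.005,0,0,0,0,0.005,0,0,0,0,0.005,0,0,0,0,0.005])

```text
t: 19.7
eef_pos: [0.5198, 0.168, 0.24]
tool_rot: [0.0, 0.639, 0.769, 0.0]
force: [0.3, -0.4, -6.3]
grip_width: 0.0282
grip_force: 30.0
```

>>> move_arm(deltas=[0,0,-0.0001,0,0.005,0,0,0,0,0.005,0,0,0,0,0.005,0,0,0,0,0.005,0,0,0,0,0.005,0,0,0,0,0.005,0,0,0,0,0.005,0,0,0,0,0.005])

```text
t: 20.37
eef_pos: [0.5198, 0.168, 0.2399]
tool_rot: [0.0, 0.639, 0.769, 0.0]
force: [-0.4, 0.5, -4.0]
grip_width: 0.0278
grip_force: 30.0
```

>>> move_arm(deltas=[0,0,-0.0001,0,0.005,0,0,0,0,0.005,0,0,0,0,0.005,0,0,0,0,0.005,0,0,0,0,0.005,0,0,0,0,0.005,0,0,0,0,0.005,0,0,0,0,0.005])

```text
t: 21.03
eef_pos: [0.5198, 0.168, 0.2399]
tool_rot: [0.0, 0.639, 0.769, 0.0]
force: [-1.0, -0.3, 0.0]
grip_width: 0.0284
grip_force: 30.0
```

>>> move_arm(deltas=[0,0,0,0,0.005,0,0,0,0,0.005,0,0,0,0,0.005,0,0,0,0,0.005,0,0,0,0,0.005,0,0,0,0,0.005,0,0,0,0,0.005,0,0,0,0,0.005,0,0,0,0,0.005,0,0,0,0,0.005])

```text
t: 21.87
eef_pos: [0.5199, 0.168, 0.2399]
tool_rot: [0.0, 0.639, 0.769, 0.0]
force: [-1.2, 0.9, 1.7]
grip_width: 0.0274
grip_force: 30.0
```

>>> move_arm(deltas=[0,0,0,0,0.005,0,0,0,0,0.005,0,0,0,0,0.005,0,0,0,0,0.005,0,0,0,0,0.005,0,0,0,0,0.005,0,0,0,0,0.005,0,0,0,0,0.005,0,0,0,0,0.005,0,0,0,0,0.005])

```text
t: 22.7
eef_pos: [0.5198, 0.168, 0.2398]
tool_rot: [0.0, 0.639, 0.769, 0.0]
force: [0.2, 1.0, 3.1]
grip_width: 0.028
grip_force: 30.0
```

```bash
python3 -c "
from h import *
read()"
```

```text
t 22.75 pos [0.5199 0.168  0.2398] yaw 0.185 F [-1.9   1.15  4.23] M [ 0.18  0.23 -0.03] w 0.0279 gf 30.0
pivot u -0.0246 z 0.1455
0.02 [(-0.12, 0.12)]
0.03 [(-0.07, 0.09)]
0.046 [(-0.22, -0.08), (-0.04, 0.08), (0.12, 0.22)]
0.05 [(-0.21, 0.21)]
0.054 [(-0.19, 0.2)]
tail [(-0.09, 0.08)]
```

>>> move_arm(deltas=[0,0,0.0001,0,0.005,0,0,0,0,0.005,0,0,0,0,0.005,0,0,0,0,0.005,0,0,0,0,0.005,0,0,0,0,0.005,0,0,0,0,0.005,0,0,0,0,0.005,0,0,0,0,0.005,0,0,0,0,0.005])

```text
t: 23.58
eef_pos: [0.5198, 0.168, 0.2398]
tool_rot: [0.0, 0.639, 0.769, 0.0]
force: [-0.6, 1.1, 2.7]
grip_width: 0.0278
grip_force: 30.0
```

>>> move_arm(deltas=[0,0,0,0,0.005,0,0,0,0,0.005,0,0,0,0,0.005,0,0,0,0,0.005,0,0,0,0,0.005,0,0,0,0,0.005,0,0,0,0,0.005,0,0,0,0,0.005,0,0,0,0,0.005,0,0,0,0,0.005])

```text
t: 24.42
eef_pos: [0.5198, 0.168, 0.2398]
tool_rot: [0.0, 0.639, 0.769, 0.0]
force: [-1.2, 0.5, 1.9]
grip_width: 0.0276
grip_force: 30.0
```

```bash
python3 -c "
from h import *
read()"
```

```text
t 24.47 pos [0.5198 0.168  0.2399] yaw 0.185 F [-0.05  2.36  0.84] M [ 0.26 -0.08 -0.07] w 0.0278 gf 30.0
pivot u -0.0246 z 0.1454
0.02 [(-0.12, 0.12)]
0.03 [(-0.07, 0.09)]
0.046 [(-0.22, -0.08), (-0.04, 0.08), (0.12, 0.22)]
0.05 [(-0.21, 0.2)]
0.054 [(-0.19, 0.2)]
tail [(-0.09, 0.08)]
```

The contact is steady at about 6–7 N and the pointer is centred and still, so I'm handing in.

```bash
python3 -c "
from plant import *
print(hand_in())"
```

```text
the job is handed in; nothing more can be done
None
```

Handed in at about 24.5 s: after resting level on the nosing crest for over a second, the gauge was rocked about 0.23 rad, and the pointer is centred between the index prongs. The foot presses on the crest with roughly 6 N, and the gauge is still held in the gripper.

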